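Turn a capacitor stripe-up and hold it level for inspection

TASK

Incoming inspection: roll the big blue capacitor on its grey tray until its white polarity stripe faces straight up, let it come to rest there, then grip it across its body and lift it straight up. Hold it still and level above the tray, stripe still on top, with roughly 10 to 20 cm of clear air under it, and finish while still holding it there. Leave the other things on the bench where they are.

Things in the scene. Friction and masses are not known exactly. Their poses are not given: they have to be found in the camera images.
- capacitor_center (a point): Centre of the loose capacitor, a blue cylinder 46 mm in diameter, 90 mm long, lying on its side on the tray; on its axis, half-way along, 23 mm above the tray floor. x: along the cylinder, to the end with two small screw terminals (6 mm proud). z: from the axis to the middle of the white stripe (14 mm wide, full length), which starts on one side, about 60 degrees from the top.
- capacitor: The same capacitor as a whole, about 0.2 kg; origin and axes as capacitor_center. It rolls easily when dragged from above with light pressure by a fingertip, without slipping, and comes to rest by itself.
- tray: Grey square antistatic tray, 220 x 220 mm, fixed to the bench. Origin at the centre of its underside, on the bench top (z = 0); z is up, x and y run along its edges. Its flat floor is 4 mm above the bench; round the edge runs a lip 6 mm wide, 9 mm above the bench.
- tweezers: Loose pair of thin steel tweezers, 123 mm long, 9 mm high, lying on the bench; origin at the centre of its underside. Bystander.
- marker_black: Loose white and black marker pen, 126 mm long, 13 mm thick, lying on the bench; origin at the centre of its underside. Bystander.

How it is judged (in metres and radians):
On the way:
1. the capacitor has been rolled stripe-up and lies at rest on the tray floor (angle between capacitor_center's own z axis and vertical below 0.3 rad and z of capacitor_center in the frame of tray below 0.032 m and linear speed of capacitor below 0.02 m/s and contact force between capacitor and tray above 0.3 N), for 0.2 s.
At the end, for the whole second after the job is handed in: The fingers hold the capacitor over the tray (within 110 mm of its centre), centre 117 to 260 mm above the bench, off the tray, stripe within 20 degrees of straight up, axis within 11 degrees of level, still (under 30 mm/s, 0.2 rad/s) (angle between capacitor_center's own z axis and vertical below 0.35 rad and angle between capacitor_center's own x axis and vertical between 1.37 and 1.77 rad and z of capacitor_center in the frame of tray between 0.117 and 0.26 m and horizontal distance between capacitor_center and tray below 0.11 m and contact force between capacitor and the fingers above 1 N and contact force between capacitor and tray below 0.1 N and linear speed of capacitor below 0.03 m/s and angular speed of capacitor below 0.2 rad/s); the arm keeps its last pose, push and grip.
It fails at once if the tweezers or the marker was moved by more than 20 mm (distance of any of tweezers, marker_black from where it was at the start of the episode above 0.02 m).
It fails at once if the capacitor was rolled or knocked off the tray (horizontal distance between capacitor_center and tray above 0.17 m).
It also fails if it takes over 58 s, if anything falls off the work surface, if the arm or the gripper's body presses on something with over 40 N, if the wrist force passes 120 N, or if a joint passes its speed limit or range.

ROBOT

A 6-joint arm with a two-finger parallel gripper is mounted at the origin on a cart in front of the work surface, level with it; the furniture and walls round the work are solid. World frame = base frame: x ahead of the robot, y to its left, z up, the work surface at z = 0. Lengths are in mm, angles in degrees, forces in N, time in s.
With the tool pointing down it reaches from about 375 to 900 mm from the base axis. Payload 3.1 kg.
Tool frame: the origin (TCP) lies on the front face of the gripper's body, between the roots of the fingers; the fingertips stand 70 mm ahead of it and the grasp point (between the pads) lies 51 mm ahead of it; y points along the fingers, z is the direction in which the jaws open and shut, and the axes are right-handed (so a half turn about y gives the same grasp; the last joint's range is limited). The gripper opens to 87 mm and grips with 3 to 60 N. Pads are 19 mm wide; open, the fingers measure 117 mm over their backs; the gripper's body (75 mm by 190 mm) begins 51 mm behind the grasp point.
Start: joints at [60.762, 30.224, 82.088, -0, 67.689, -10.227], TCP at [203.55, 590.902, 292.248] pointing down, gripper open.
Joint ranges: [-176.69, 176.69], [-43.24, 126.21], [12.49, 139.97], [-82, 262], [0, 151.66], [-163.58, 163.58]. Speed limits (degrees/s): [159.86, 159.86, 180, 180, 180, 180].

INTERFACE

Orientations are given as [roll, pitch, yaw] about the fixed x, y, z axes, in that order (R = Rz(yaw) Ry(pitch) Rx(roll)).
In Python, from workcell import ctrl gives the robot as it stands. Calls block until the motion is done:
- ctrl.movep(position, orientation): joint-space move of the TCP to a pose.
- ctrl.move_straight(position, velocity=150, rot=None): straight line of the TCP; rot=None keeps the orientation; velocity is the mean speed in mm/s.
- ctrl.movej(angles): joint-space move.
- ctrl.gripper_to(opening, effort=None): opening from 0.0 (shut) to 1.0 (fully open); effort is the grip in N (None keeps the last); returns when the fingers have stopped.
- ctrl.pause(seconds).
- ctrl.inverse_kinematics(position, orientation): joint angles nearest the present ones, or None.
- ctrl.get_state(): the state.
- ctrl.capture(name): name is "scene" or "top"; returns the picture (400x640x3 uint8, red, green, blue); there is no depth.
- ctrl.camera_info(name): a dict with "fx", "fy", "cx", "cy" (pixels), "D" ([k1, k2, p1, p2, k3] as OpenCV has them; the pictures are not rectified), "world_to_cam" (4x4, takes a point from world to camera coordinates). Camera axes: x right, y down, z forward; pixel columns grow to the right and rows downward; lengths in mm; the calibration is good to about 2 mm. A picture is of the moment at which its call begins. camera_info takes no time and is no camera call.
A pose or a line that the arm cannot do raises ctrl.IKError and nothing moves.
- ctrl.job_done(): hands the job in, once; it reports no verdict.
The state is a dict: "time_s": time; "joint_pos": joint angles; "qvel": joint speeds; "effort": joint torques, N m; "eef_pos": TCP position; "orientation": TCP orientation; "contact_force": force on the tool from outside, world axes, zero at the start; "torque": the same for the moment, N m; "opening": opening from 0.0 (shut) to 1.0 (fully open).
Only numpy, scipy, OpenCV 4.12 (cv2) and the standard library are available. Lean on these libraries where they do the work, as an engineer would, in place of code of your own. Each camera call takes 0.05 s, during which the arm holds its last target.

## Working session

There is one attempt and no reset: what is moved stays moved. The work goes in short steps, each a Python script; the robot and the scene stay as the last script left them, time stands still between calls to the robot, and variables do not carry over. Pictures are saved under pics/ and viewed, and the job is handed in when it is done.

```bash
mkdir -p pics; ls; python3 - <<'E'
from workcell import ctrl
import cv2
for n in("scene","top"):
    i=ctrl.capture(n); cv2.imwrite(f"pics/{n}0.png",i[:,:,::-1]); print(ctrl.camera_info(n))
print(ctrl.get_state())
E
```

```text
pics
{'fx': 447.26028752399725, 'fy': 447.26028752399725, 'cx': 324.73870493349995, 'cy': 199.94363610665138, 'D': array([-0.09512984,  0.        ,  0.        ,  0.        ,  0.        ]), 'world_to_cam': array([[-5.94994569e-01,  8.03258188e-01, -2.75271894e-02,
         2.59480592e+02],
       [ 3.42257098e-01,  2.22232709e-01, -9.12947261e-01,
        -1.66211007e+02],
       [-7.27214921e-01, -5.52620039e-01, -4.07148071e-01,
         1.35775889e+03],
       [ 0.00000000e+00,  0.00000000e+00,  0.00000000e+00,
         1.00000000e+00]])}
{'fx': 493.4618188978887, 'fy': 493.4618188978887, 'cx': 319.70295050627516, 'cy': 196.1436558903418, 'D': array([-0.10965946,  0.        ,  0.        ,  0.        ,  0.        ]), 'world_to_cam': array([[ 8.22134247e-03, -9.99837472e-01, -1.60449187e-02,
         1.11497891e+02],
       [-9.98250965e-01, -7.26678376e-03, -5.86703097e-02,
         6.00587247e+02],
       [ 5.85441791e-02,  1.64992043e-02, -9.98148464e-01,
         9.53026058e+02],
       [ 0.00000000e+00,  0.00000000e+00,  0.00000000e+00,
         1.00000000e+00]])}
{'time_s': 0.1, 'joint_pos': array([ 6.07618215e+01,  3.02732467e+01,  8.21504590e+01, -1.23733337e-03,
        6.76905924e+01, -1.02260605e+01]), 'qvel': array([ 0.01556804, -0.10494727, -0.21125717, -0.02176343, -0.12014466,
        0.06473249]), 'effort': array([-2.92725844e-07, -4.40987778e+01, -1.77150947e+01,  6.35244814e-02,
        5.33951260e-02, -4.20489414e-05]), 'eef_pos': array([203.29981152, 590.43759425, 291.36572642]), 'orientation': array([-9.01126856e+01,  1.91660046e-02, -1.90116660e+01]), 'contact_force': array([ 0.41277812, -0.7797505 ,  0.37572739]), 'torque': array([0.0164601 , 0.01937748, 0.03808733]), 'opening': 0.9997385411943284}
```

View pics/scene0.png

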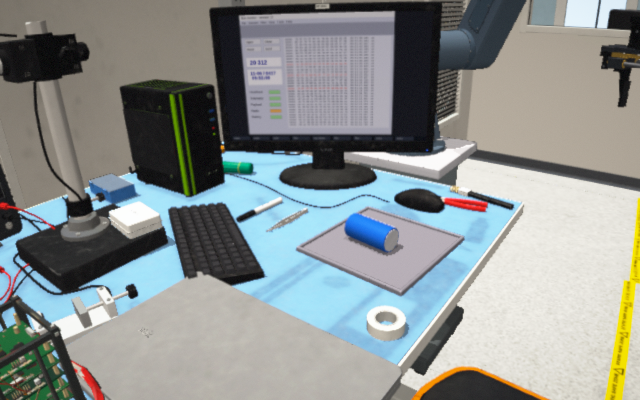

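View pics/top0.png

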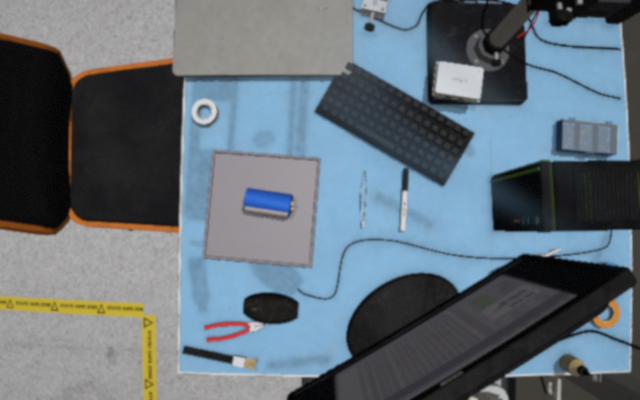

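```bash
python3 - <<'E'
import cv2
a=cv2.imread("pics/top0.png")[140:280,190:340]; cv2.imwrite("pics/top0c.png",cv2.resize(a,None,fx=5,fy=4.2857*1,interpolation=cv2.INTER_CUBIC)[:600])
a=cv2.imread("pics/top0.png")[175:235,230:310]; cv2.imwrite("pics/top0d.png",cv2.resize(a,None,fx=10,fy=10,interpolation=cv2.INTER_CUBIC))
a=cv2.imread("pics/scene0.png")[190:300,290:470]; cv2.imwrite("pics/scene0c.png",cv2.resize(a,None,fx=4,fy=4,interpolation=cv2.INTER_CUBIC))
E
```

```text
(no output)
```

View pics/top0d.png

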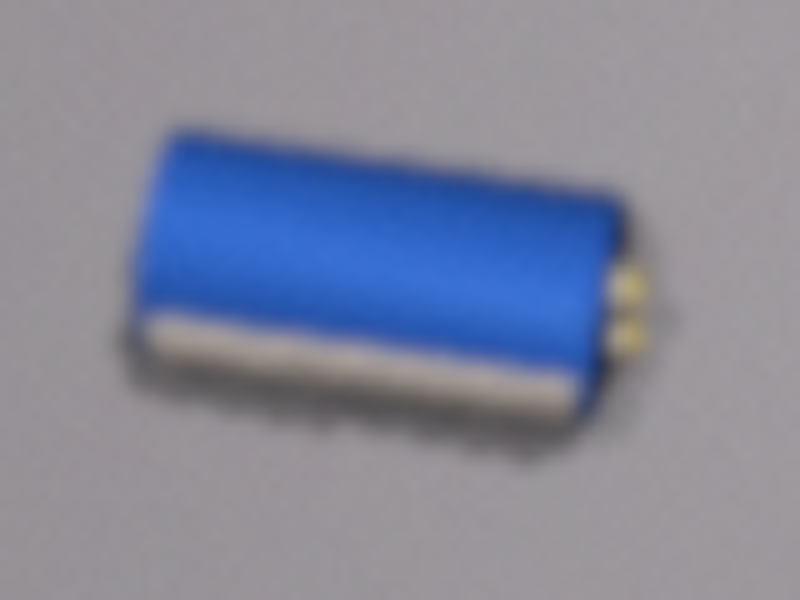

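View pics/top0c.png

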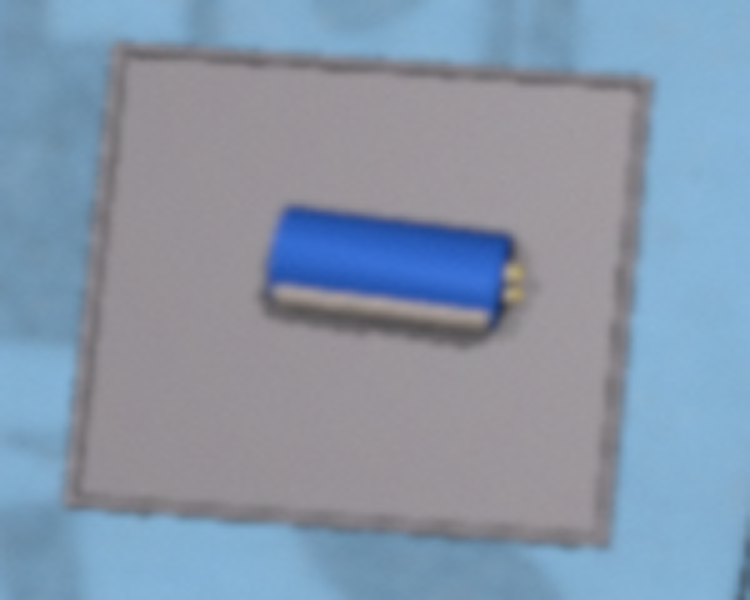

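View pics/scene0c.png

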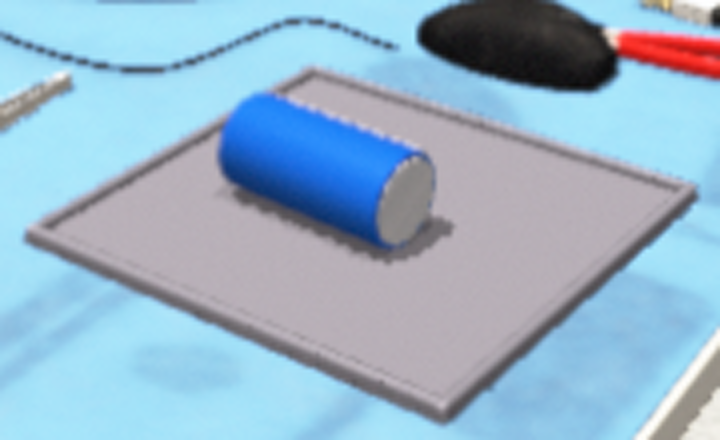

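```bash
cat > h.py <<'E'
import numpy as np, cv2
from workcell import ctrl
from scipy.optimize import least_squares
def proj(n,P):
    c=ctrl.camera_info(n); M=c["world_to_cam"]
    K=np.array([[c["fx"],0,c["cx"]],[0,c["fy"],c["cy"]],[0,0,1]])
    return cv2.projectPoints(np.asarray(P,float).reshape(-1,3),cv2.Rodrigues(M[:3,:3])[0],M[:3,3],K,c["D"])[0].reshape(-1,2)
def unproj(n,uv,z):
    c=ctrl.camera_info(n); M=c["world_to_cam"]
    K=np.array([[c["fx"],0,c["cx"]],[0,c["fy"],c["cy"]],[0,0,1]])
    q=cv2.undistortPoints(np.asarray(uv,float).reshape(-1,1,2),K,c["D"]).reshape(-1,2)
    d=np.c_[q,np.ones(len(q))]@M[:3,:3]; o=-M[:3,:3].T@M[:3,3]
    return o+d*((z-o[2])/d[:,2])[:,None]
def cyl(x,y,yaw,s,t,z=27,r=23):
    # point at axial s, angle t from vertical (t>0 towards horizontal side dir n)
    a=np.array([np.cos(yaw),np.sin(yaw),0]); n=np.array([a[1],-a[0],0]) # right of axis
    t=np.asarray(t,float)
    return np.array([x,y,z])+np.multiply.outer(np.broadcast_to(s,t.shape),a)+r*(np.multiply.outer(np.sin(t),n)+np.multiply.outer(np.cos(t),[0,0,1]))
T=np.linspace(-np.pi,np.pi,181)
def fit(poly,stripe,p0,n="top"):
    # poly: outline corners; stripe: (uv, end sign, edge sign)
    poly=np.array(poly,float)
    ang=np.deg2rad(np.arange(0,360,10)); D=np.c_[np.cos(ang),np.sin(ang)]
    def res(p):
        pts=np.r_[cyl(*p[:3],-45,T),cyl(*p[:3],45,T)]
        q=proj(n,pts)
        e=[((q@D.T).max(0)-(poly@D.T).max(0))*.5]
        for uv,s,k in stripe:
            e.append((proj(n,cyl(*p[:3],45*s,np.array([p[3]+k*.304])))[0]-uv)*1.5)
        return np.concatenate([np.ravel(v) for v in e])
    r=least_squares(res,p0); return r.x,np.sqrt(np.mean(r.fun**2)),r.fun
E
python3 - <<'E'
from h import *
f=lambda L:[((u-4.5)/10+230,(v-4.5)/10+175) for u,v in L]
poly=f([(172,132),(625,195),(620,240),(585,418),(140,362),(135,320)])
st=f([(150,316),(580,376)])
b=unproj("top",[(270,204)],40)[0]
# axis in -y: right-of-axis n = (a_y,-a_x)=(-1,0): stripe t>0
r=fit(poly,[(st[0],-1,-1),(st[1],1,-1)],[b[0],b[1],-np.pi/2,1.0])
print(r[0],np.rad2deg(r[0][2:]),r[1]);print(r[2].round(1))
# tray corners (top0c)
c=[(u/5+190,v/4.2857+140) for u,v in[(116,45),(652,78),(607,545),(66,505)]]
t=unproj("top",c,9);print(t,t.mean(0))
print(unproj("top",[(363,172),(363,227),(404,170),(401,230)],5))
m=ctrl.camera_info("top")["world_to_cam"];print(-m[:3,:3].T@m[:3,3])
for q in t.mean(0)[None]+np.array([[0,0,70]]):
  for rpy in([-90,0,0],[-90,0,90],[-90,0,-90],[-90,0,180],[-90,0,-19]): print(rpy,ctrl.inverse_kinematics(q,rpy))
E
```

```text
[586.92686965 217.26723736  -1.69522345   0.99802017] [-97.12914921  57.18234337] 0.6281467676677212
[ 0.2  0.6  0.6  0.6  0.5  0.5  0.4  0.4  0.3  0.2 -0.1 -0.1 -0.1 -0.
 -0.   0.   0.1  0.2  0.2  0.6  0.4  0.3  0.2  0.2  0.2  0.2  0.2  0.2
  0.3  0.3  0.3  0.3  0.3  0.2  0.2  0.2 -2.8 -0.1  2.   0.2]
[[690.98813493 332.06866685   9.        ]
 [676.2323015  115.53875563   9.        ]
 [459.5226006  131.56430034   9.        ]
 [475.16716358 347.97186737   9.        ]] [575.47755015 231.78589755   9.        ]
[[649.53423603  30.10442462   5.        ]
 [539.65600357  29.75217406   5.        ]
 [654.2128168  -52.1558045    5.        ]
 [534.1871816  -45.98169851   5.        ]]
[542.82600857 100.11993582 988.28710957]
[-90, 0, 0] [ 11.63153148  46.49947549  90.47157388   0.          43.02895063
 -78.36846852]
[-90, 0, 90] None
[-90, 0, -90] [ 1.16315315e+01  4.64994755e+01  9.04715739e+01 -2.54444375e-14
  4.30289506e+01  1.16315315e+01]
[-90, 0, 180] [ 1.16315315e+01  4.64994755e+01  9.04715739e+01 -2.54444375e-14
  4.30289506e+01  1.01631531e+02]
[-90, 0, -19] [ 11.63153148  46.49947549  90.47157388   0.          43.02895063
 -59.36846852]
```

```bash
python3 - <<'E'
from h import *
for z in(100,200,300,400,450):
    for uv in((290,400),(525,256),(635,270)):
        P=unproj("top",[uv],z); print(z,uv,P.round(),proj("scene",P).round())
E
```

```text
100 (290, 400) [[228. 165. 100.]] [[431. 140.]]
100 (525, 256) [[ 489. -259.  100.]] [[227. 140.]]
100 (635, 270) [[ 461. -475.  100.]] [[183. 127.]]
200 (290, 400) [[263. 158. 200.]] [[424. 101.]]
200 (525, 256) [[ 495. -219.  200.]] [[232. 102.]]
200 (635, 270) [[ 470. -410.  200.]] [[190.  94.]]
300 (290, 400) [[299. 151. 300.]] [[416.  56.]]
300 (525, 256) [[ 501. -178.  300.]] [[238.  60.]]
300 (635, 270) [[ 480. -345.  300.]] [[198.  56.]]
400 (290, 400) [[334. 143. 400.]] [[407.   7.]]
400 (525, 256) [[ 507. -138.  400.]] [[245.  11.]]
400 (635, 270) [[ 489. -281.  400.]] [[207.  13.]]
450 (290, 400) [[352. 140. 450.]] [[402. -20.]]
450 (525, 256) [[ 510. -118.  450.]] [[249. -15.]]
450 (635, 270) [[ 493. -248.  450.]] [[213. -11.]]
```

```bash
python3 - <<'E'
from h import *
g=np.array([.992,-.124])
p=np.array([587,217.3])-11*g
ctrl.movep([*p,290],[-90,0,-97.1])
ctrl.gripper_to(0.0,20)
s=ctrl.get_state();print(s["time_s"],s["eef_pos"],s["contact_force"],s["orientation"],s["opening"],s["joint_pos"])
print(ctrl.inverse_kinematics([*p,80],[-90,0,-97.1]))
for n in("scene","top"): cv2.imwrite(f"pics/{n}1.png",ctrl.capture(n)[:,:,::-1])
E
```

```text
3.5333 [576.09441377 218.67055024 289.97326384] [ 0.47855836 -0.53951763 -0.06683506] [-9.00008042e+01  4.04927727e-04 -9.70987243e+01] 0.0045932660279632016 [1.04075113e+01 2.96807519e+01 8.35442602e+01 6.83481708e-04
 6.67756331e+01 1.75059661e+01]
[10.4072561  46.21293324 91.11176096  0.         42.6753058  17.5072561 ]
```

View pics/scene1.png

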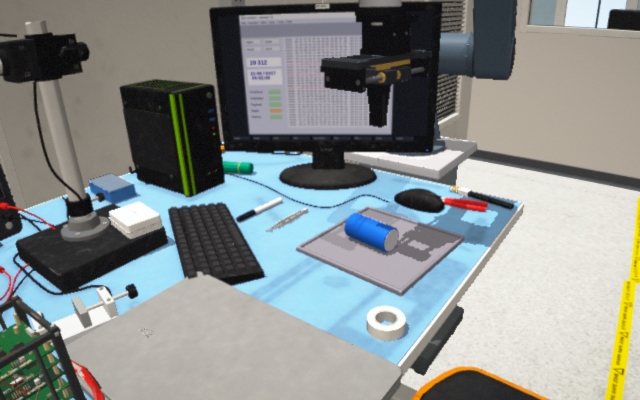

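View pics/top1.png

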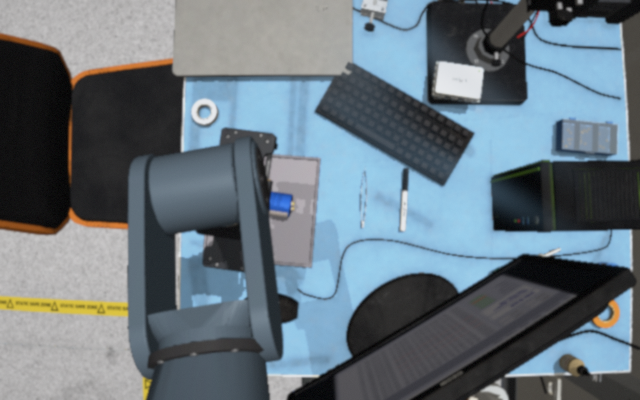

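```bash
python3 - <<'E'
from h import *
g=np.array([.992,-.124])
p=np.array([587,217.3])-11*g
ctrl.move_straight([*p,124],200)
ctrl.pause(.3)
f0=ctrl.get_state()["contact_force"];print(f0)
z=124
while z>115:
    z-=.5; ctrl.move_straight([*p,z],20); ctrl.pause(.1)
    s=ctrl.get_state(); d=s["contact_force"]-f0; print(z,s["eef_pos"].round(2),d.round(2))
    if d[2]>1.5: break
print(s["time_s"],s["opening"])
cv2.imwrite("pics/scene2.png",ctrl.capture("scene")[150:300,270:470,::-1].repeat(4,0).repeat(4,1))
E
```

```text
[-0.1153364  -0.83519722  0.43959737]
123.5 [576.05 218.67 123.48] [-0.44  1.08 -0.45]
123.0 [576.1  218.66 122.95] [ 0.01 -0.13  0.42]
122.5 [576.09 218.65 122.49] [-0.12  0.96 -0.29]
122.0 [576.09 218.65 121.97] [ 0.27  0.46 -0.06]
121.5 [576.05 218.7  121.48] [-0.01  0.87 -1.16]
121.0 [576.07 218.66 120.98] [-0.56 -0.27 -0.83]
120.5 [576.09 218.69 120.5 ] [0.03 0.32 0.16]
120.0 [576.07 218.66 119.98] [-0.13  0.95 -0.48]
119.5 [576.14 218.68 119.62] [0.18 1.2  1.01]
119.0 [576.25 218.69 119.25] [-0.24  0.81  2.33]
8.4167 0.006147413847748983
```

View pics/scene2.png

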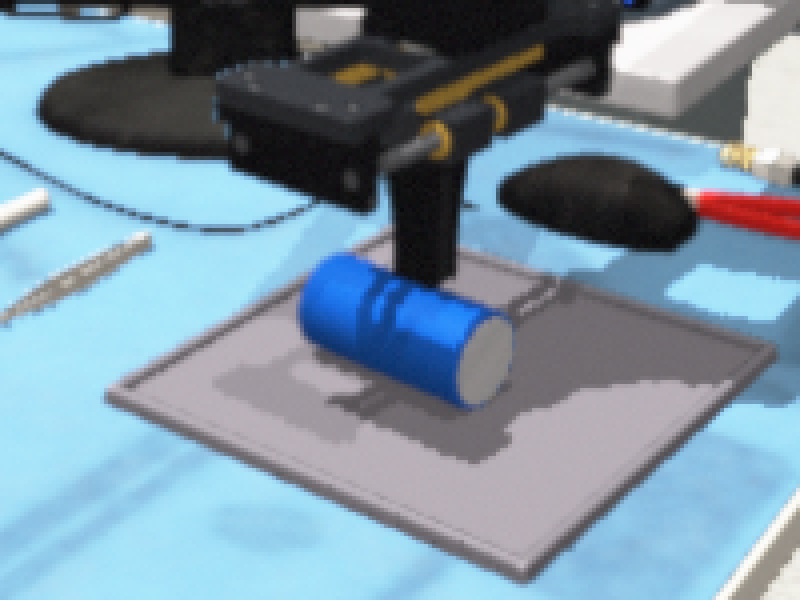

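```bash
python3 - <<'E'
from h import *
g=np.array([.992,-.124])
p=np.array([587,217.3])-11*g
for k in(10,20,30):
    q=p+k*g
    ctrl.move_straight([*q,118.7],40)
    s=ctrl.get_state(); print(s["eef_pos"].round(2),s["contact_force"].round(2))
ctrl.pause(.2);s=ctrl.get_state(); print(s["eef_pos"].round(2),s["contact_force"].round(2),s["time_s"])
cv2.imwrite("pics/scene3.png",ctrl.capture("scene")[150:300,270:470,::-1].repeat(4,0).repeat(4,1))
cv2.imwrite("pics/top3.png",cv2.resize(ctrl.capture("top")[175:235,230:310,::-1],None,fx=10,fy=10,interpolation=cv2.INTER_CUBIC))
E
```

```text
[587.5  217.16 119.94] [-0.15 -1.15  7.27]
[597.53 215.79 120.01] [-1.49 -1.22  6.8 ]
[607.42 214.44 119.99] [-0.5  -2.19  7.65]
[607.19 214.51 119.99] [-0.19 -1.64  7.65] 9.8667
```

View pics/scene3.png

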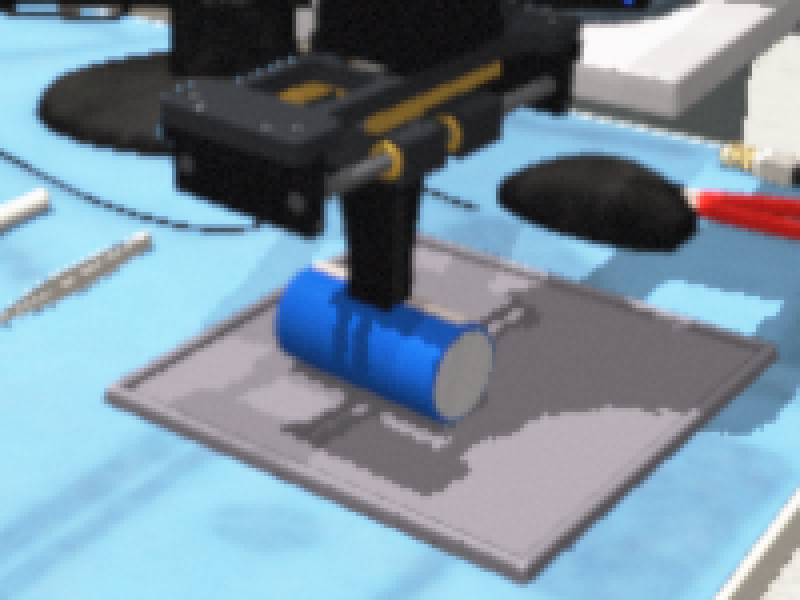

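View pics/top3.png

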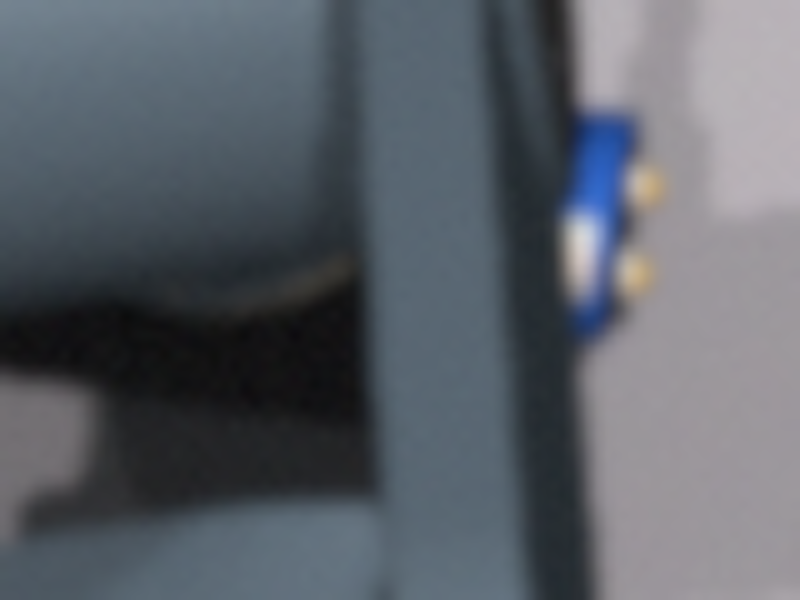

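```bash
python3 - <<'E'
from h import *
g=np.array([.992,-.124])
p=np.array([587,217.3])-11*g
for k in(38,45.5):
    q=p+k*g
    ctrl.move_straight([*q,118.9],30)
    s=ctrl.get_state(); print(s["eef_pos"].round(2),s["contact_force"].round(2))
ctrl.pause(.3)
ctrl.move_straight([*q,124],15); ctrl.pause(.5)
s=ctrl.get_state(); print(s["eef_pos"].round(2),s["contact_force"].round(2),s["time_s"])
ctrl.move_straight([*q,290],250)
# clear the top view: swing base only
j=ctrl.get_state()["joint_pos"].copy(); print(j); j[0]+=30; ctrl.movej(j)
for n in("scene","top"): cv2.imwrite(f"pics/{n}4.png",ctrl.capture(n)[:,:,::-1])
print(ctrl.get_state()["time_s"])
a=cv2.imread("pics/top4.png")[155:215,230:310]; cv2.imwrite("pics/top4d.png",cv2.resize(a,None,fx=10,fy=10,interpolation=cv2.INTER_CUBIC))
a=cv2.imread("pics/scene4.png")[190:300,290:470]; cv2.imwrite("pics/scene4c.png",cv2.resize(a,None,fx=4,fy=4,interpolation=cv2.INTER_CUBIC))
E
```

```text
[614.77 213.5  119.63] [-0.68 -1.93  6.61]
[621.95 212.81 119.31] [ 0.14 -1.67  5.61]
[621.24 213.01 123.99] [ 0.03  0.03 -0.05] 12.075
[ 9.19386423e+00  3.29037110e+01  7.74626283e+01 -2.44213233e-03
  6.97783195e+01  1.62967964e+01]
14.275
```

View pics/top4d.png

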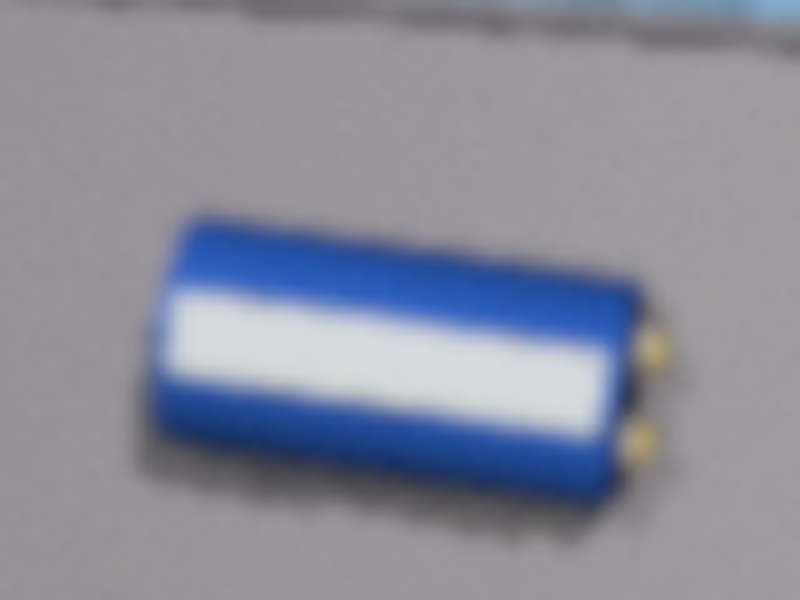

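View pics/scene4c.png

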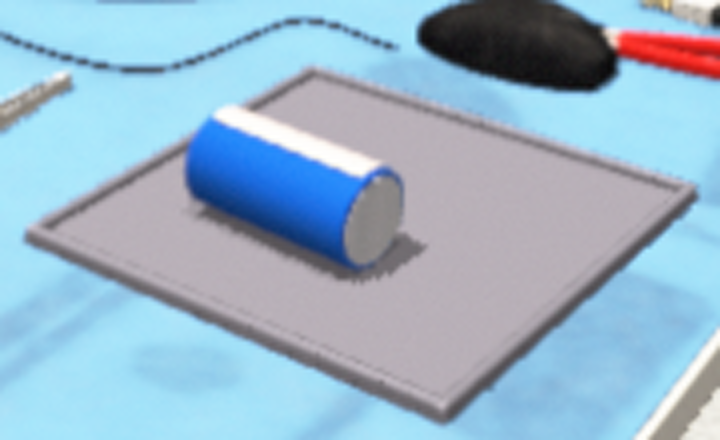

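```bash
python3 - <<'E'
from h import *
f=lambda L:[((u-4.5)/10+230,(v-4.5)/10+155) for u,v in L]
poly=f([(192,222),(640,285),(636,320),(600,500),(165,434),(158,400)])
st=f([(178,292),(612,346),(166,379),(592,439)])
r=fit(poly,[(st[0],-1,-1),(st[1],1,-1),(st[2],-1,1),(st[3],1,1)],[610,214,-1.7,0])
print(r[0],np.rad2deg(r[0][2:]),r[1]);print(r[2].round(1))
E
```

```text
[ 6.09696647e+02  2.14059806e+02 -1.70075941e+00  1.13716444e-01] [-97.4463362    6.51547229] 1.0335470913513636
[ 0.3  0.7  0.8  0.7  0.7  0.7  0.6  0.5  0.4  0.3  0.5  0.6  0.6  0.6
  0.6  0.6  0.6  0.6  0.4  0.8  0.6  0.5  0.5  0.5  0.5  0.5  0.5  0.5
  0.6  0.6  0.6  0.6  0.5  0.5  0.4  0.4 -2.7  0.6  1.7  2.1 -2.3 -1.8
  3.3 -1.1]
```

```bash
python3 - <<'E'
from h import *
g=np.array([.9916,-.1297])
p=np.array([609.7,214.1])+.7*g
ctrl.gripper_to(.75,20)
ctrl.movep([*p,290],[-90,0,-97.4])
ctrl.move_straight([*p,140],200)
ctrl.move_straight([*p,79],60); ctrl.pause(.2)
s=ctrl.get_state(); print(s["time_s"],s["eef_pos"].round(2),s["contact_force"].round(2))
ctrl.gripper_to(.6,5); 
ctrl.gripper_to(.4,5);ctrl.pause(.3)
s=ctrl.get_state(); print(s["time_s"],s["eef_pos"].round(2),s["contact_force"].round(2),s["opening"])
cv2.imwrite("pics/scene5.png",ctrl.capture("scene")[150:300,270:470,::-1].repeat(4,0).repeat(4,1))
E
```

```text
19.05 [610.64 214.06  79.5 ] [ 0.84 -0.55  0.07]
20.2333 [610.29 214.01  78.95] [-0.47  1.28 -1.07] 0.526624700797272
```

View pics/scene5.png

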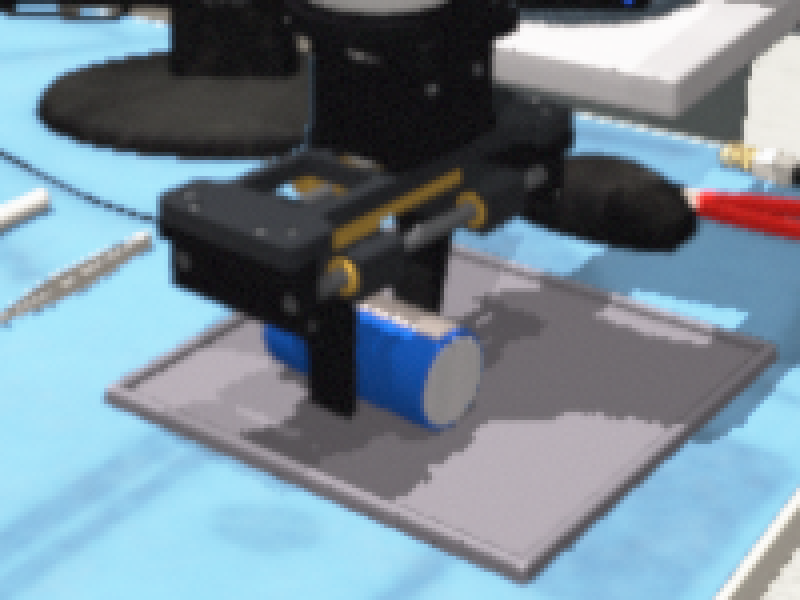

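```bash
python3 - <<'E'
from h import *
ctrl.gripper_to(.3,30);ctrl.pause(.3)
p=ctrl.get_state()["eef_pos"]
ctrl.move_straight([610.4,214.0,84],20)
ctrl.move_straight([610.4,214.0,210],60);ctrl.pause(1)
s=ctrl.get_state(); print(s["time_s"],s["eef_pos"].round(2),s["contact_force"].round(2),s["opening"],s["orientation"])
for n in("scene","top"): cv2.imwrite(f"pics/{n}6.png",ctrl.capture(n)[:,:,::-1])
a=cv2.imread("pics/scene6.png")[100:250,270:470]; cv2.imwrite("pics/scene6c.png",cv2.resize(a,None,fx=4,fy=4,interpolation=cv2.INTER_CUBIC))
E
```

```text
24.45 [610.41 214.   210.02] [-0.38 -0.22 -1.71] 0.5188630869292091 [-8.99970674e+01  2.17076469e-03 -9.74009878e+01]
```

View pics/scene6c.png

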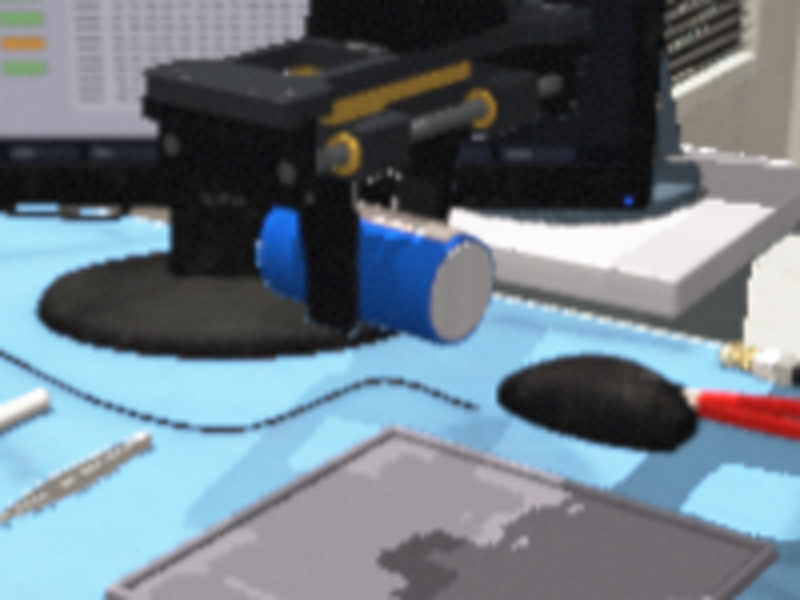

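View pics/top6.png

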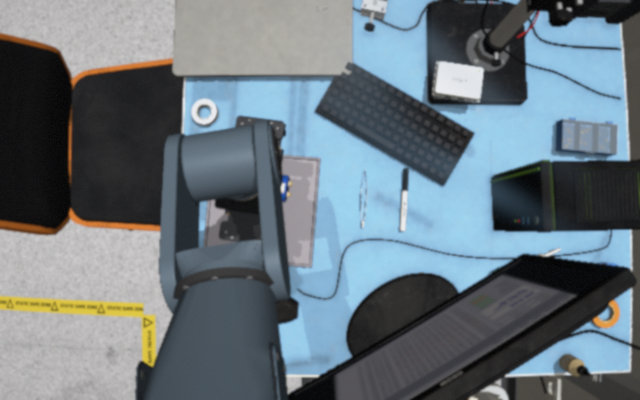

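```bash
python3 - <<'E'
from h import *
im=cv2.imread("pics/scene6.png");s=4
big=cv2.resize(im[100:250,270:470],None,fx=s,fy=s,interpolation=cv2.INTER_CUBIC)
d=lambda P:np.int32((proj("scene",P)-[270,100])*s+1.5)
yw=np.deg2rad(-97.4)
for e in(-45,45): cv2.polylines(big,[d(cyl(610.3,214,yw,e,T,z=159))],1,(0,255,255),1)
for k in(-.304,.304):
    L=d(np.r_[cyl(610.3,214,yw,-45,np.array([k+.05]),z=159),cyl(610.3,214,yw,45,np.array([k+.05]),z=159)]); cv2.polylines(big,[L],0,(0,0,255),1)
cv2.imwrite("pics/scene6o.png",big)
a=cv2.imread("pics/top6.png")[165:215,260:320]; cv2.imwrite("pics/top6d.png",cv2.resize(a,None,fx=10,fy=10,interpolation=cv2.INTER_CUBIC))
E
```

```text
(no output)
```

View pics/scene6o.png

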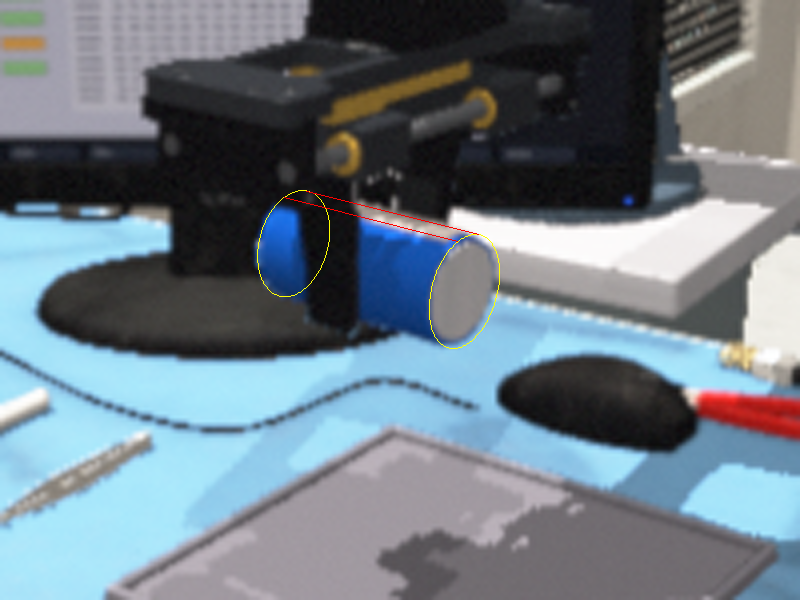

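View pics/top6d.png

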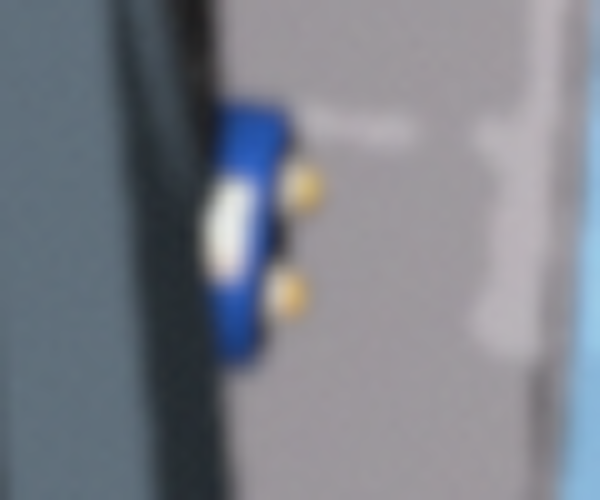

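```bash
python3 - <<'E'
from h import *
s=ctrl.get_state(); print(s["time_s"],s["opening"],abs(s["qvel"]).max(),s["contact_force"])
ctrl.job_done()
E
```

```text
24.55 0.5235143006758873 0.13934130591549823 [-0.04880621  0.53235543 -1.80611156]
the job is handed in; nothing more can be done
```

I rolled the capacitor stripe-up on the tray, let it come to rest, gripped it across the middle of its body, and lifted it straight up. I handed the job in at 24.55 s with the arm still holding it.

- **Roll:** I dragged the closed fingertips across the top with about 6–8 N of downward force. After release, the top-camera fit put the stripe about 6.5° from vertical at (610, 214) mm. The stripe corners fitted only to about 1–2 pixels, so that angle is rough.
- **Hold:** The final grip is 30 N at an opening of about 45.5 mm, which matches the 46 mm body. The wrist force reads about 1.8 N downward, in line with the expected weight. The capacitor centre is about 159 mm above the bench (taken from the tool pose, and the scene overlay agrees). That leaves about 13 cm of air under it, roughly 38 mm sideways from the tray centre.
- **Level and stripe:** In the last scene picture, a projected level cylinder matched the capacitor to about 1–3 pixels, so any tilt should be a few degrees at most. The stripe is on top in both views. The arm hides most of the capacitor from the top camera, so I did not measure the final stripe angle.
- **Bystanders:** The tweezers and marker look unmoved in the last top picture, and the arm did not go near them.

No check failed.

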